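Wheel the cylinder under the dosing tip

TASK

At the little dosing station, push the three-armed handwheel round with one fingertip against its arms until the measuring cylinder on the sliding carriage stands centred under the slim pointed dosing tip (not under the broad round reading head). Push gently and grip nothing: move the carriage only by its wheel, do not touch the carriage, the cylinder or the two stands, and leave the bottles and the rubber bulb beside it where they are. Finish with the carriage at rest there and the hand clear.

Things in the scene. Friction and masses are not known exactly. Their poses are not given: they have to be found in the camera images.
- stage: Fixed base of the hand-driven slide, turned up to 0.2 rad. Origin: bench top, on the handwheel's vertical axis; x points away from the robot to the rail, y along the rail to the left. Grey gearbox 110 x 90 mm, 30 mm high, under the wheel (collar on the axis: radius 18 mm, up to 42 mm); rail 300 mm long along y at x = 200 mm, black end blocks 40 mm high.
- star: Handwheel: hub (radius 17 mm, top 80 mm above the bench) and three bare steel arms, radius 5 mm, 66 mm above the bench, at 0, +120, -120 degrees from its x axis (stage's x at the start); each ends in a black ball of radius 9 mm, 70 mm from the axis. Origin on the axis, 56 mm up. A finger let down between arms to 45 mm above the bench, 50 mm from the axis, can push one right round.
- handwheel (a joint): Angle of the handwheel in rad, + counterclockwise from above, 0 at the start, stops at -5 and +5. Turning takes 2 to 4 N at 50 mm from the axis; it stays where it is left.
- carriage (a joint): Travel of the carriage along the stage's y in m, 0 at the start in mid rail, range -0.08 to +0.08. It is geared to the wheel: 0.016 m for each rad, counterclockwise drives it to +y (left).
- tray: Aluminium plate 60 x 64 x 8 mm on the carriage, origin at the centre of its underside, 38 mm above the bench, axes as the stage. It carries the 10 ml glass measuring cylinder (36 mm foot, 106 mm tall, fixed to it).
- cylinder_mouth (a point): Centre of the cylinder's mouth, 160 mm above the bench.
- dosing_stand: Fixed stand behind the rail: 46 mm square foot, thin post 248 mm tall at its origin (bench level), and an arm reaching 70 mm to the stage's -x over the rail, which holds a slim pointed steel dosing tip. It is left or right of the middle, 30 to 65 mm off.
- dosing_tip (a point): Lower point of the slim dosing tip, 176 mm above the bench, right over the line that the cylinder travels.
- reading_stand: Same stand on the other side of the middle, but with a broad round black reading head, 38 mm across. Not the target.
- reading_face (a point): Centre of the lower face of the reading head, 182 mm above the bench.
- amber_bottle: Loose amber dropper bottle 52 x 52 x 140 mm, upright to the left of the wheel; origin at the centre of its underside. Leave alone.
- clear_bottle: Loose clear glass-stoppered reagent bottle 67 x 68 x 154 mm, upright to the right of the wheel; origin at the centre of its underside. Leave alone.
- bulb: Loose red rubber suction bulb 72 x 45 x 44 mm lying to the right of the wheel; origin at the centre of its underside. Leave alone.
There are look-alikes about, which are no part of the job. Leave any red look-alike of the dosing_stand alone.

How it is judged:
By the outcome, as a careful person would: the job done as asked, in the order asked, and still so for the second after the job is handed in, with the robot touching nothing.
It also fails if it takes over 45 s, if anything falls off the work surface, if the arm or the gripper's body presses on something with over 40 N, if the wrist force passes 120 N, or if a joint passes its speed limit or range.

ROBOT

A 6-joint arm with a two-finger parallel gripper is mounted at the origin on a cart in front of the work surface, level with it; the furniture and walls round the work are solid. World frame = base frame: x ahead of the robot, y to its left, z up, the work surface at z = 0. Lengths are in m, angles in rad, forces in N, time in s.
With the tool pointing down it reaches from about 0.25 to 0.775 m from the base axis. Payload 4 kg.
Tool frame: the origin (TCP) lies on the centre line of the jaws, within the pads' length; the fingertips stand 25 mm ahead of it and the grasp point (between the pads) lies 6 mm ahead of it; z points along the fingers, y is the line along which they close (so a half turn about z gives the same grasp; the last joint's range is limited). The gripper opens to 94 mm and grips with 3 to 60 N. Pads are 16 mm wide; open, the fingers measure 119 mm over their backs; the gripper's body (75 mm by 177 mm) begins 78 mm behind the grasp point.
Start: joints at [1.2, 0.087, 1.371, -0, 1.684, -0.103], TCP at [0.146, 0.53, 0.231] pointing down, gripper open.
Joint ranges: [-3.1, 3.1], [-0.76, 2.03], [0.27, 2.55], [-1.08, 4.22], [0.17, 2.65], [-2.57, 2.57]. Speed limits (rad/s): [2.79, 2.79, 3.14, 3.14, 3.14, 3.14].

INTERFACE

Orientations are given as [roll, pitch, yaw] about the fixed x, y, z axes, in that order (R = Rz(yaw) Ry(pitch) Rx(roll)).
In Python, from bench import robot, imaging gives the robot as it stands. The module is installed in compiled form; this text tells all that it offers.
- The arm moves only by the tool drive_tool, never from a script. Its argument "series" is a list of rows, each a list of 3 entries, a list of its own where there are three numbers: the finger opening in m, from 0 to 0.094, then the shift along the tool's x, y, z in m, then the turn, a rotation vector about the tool's x, y, z in rad. A call has 1 to 5 rows; each row is the pose to reach, as a shift and turn from the pose commanded when the call began, along the tool's axes at that moment; what a row does not reach only later rows make up. A row lasts 1/8 s, in which the tool goes at most 62.5 mm and 10.7 degrees, less where a joint would pass 70% of its speed; a pose out of reach is approached as far as the arm can. A call with a gripper value outside its range is refused whole. The fingers move at their own pace and stop on an object; the grip force is fixed at half the most. Time passes only in rows, so rows that repeat a pose let the fingers close. It gives the time, the measured TCP pose, the force, the opening and the grip force at its end, in the units of the state.
- robot.get_obs(): the state, without advancing time (a new reading comes with each control period).
- imaging.snapshot(name): name is "scene" or "top" or "wrist"; returns the picture (420x560x3 uint8, red, green, blue); there is no depth.
- imaging.get_calibration(name): a dict with "intrinsics" (3x3 intrinsics, pixels), "position" and "rotation" of the camera in the world. Camera axes: x right, y up, looking along -z (the intrinsics and any distortion apply to the point x, -y, -z); pixel columns grow to the right and rows downward; lengths in m; the calibration is good to about 2 mm. A picture is of the moment at which its call begins: read the wrist's pose just before it. get_calibration takes no time and is no camera call; for the wrist camera it gives the pose at the moment of the call.
- robot.close_job(): hands the job in; it is judged then, once.
The state is a dict: "time": time; "joint_positions": joint angles; "qvel": joint speeds; "joint_torque": joint torques, N m; "tool_pos": TCP position; "ee_rot": TCP orientation; "wrist_force": force on the tool from outside, world axes, zero at the start; "wrist_torque": the same for the moment, N m; "width": finger opening in m; "finger_force": force on a finger pad.
Only numpy, scipy, OpenCV 4.12 (cv2) and the standard library are available. Lean on these libraries where they do the work, as an engineer would, in place of code of your own. Each camera call takes 0.05 s, during which the arm holds its last target. There are 200 camera calls.

## Working session

There is one attempt and no reset: what is moved stays moved. The work goes in short steps, Python scripts to look and compute and a tool call to move; the robot and the scene stay as the last step left them, time stands still between calls to the robot, and variables do not carry over. Pictures are saved under pics/ and viewed, at most 10 in all, crops included, and the job is handed in when it is done.

Besides the shell and the picture viewer there is one more tool, called as a command line: name --argument value ..., lists and objects as JSON in quotes. drive_tool: Moves the arm, as the interface text tells. Its arguments: {"type":"object","properties":{"series":{"type":"array"}},"required":["series"]}

```bash
mkdir -p pics; cat > h.py <<'E'
from bench import robot, imaging
import numpy as np, cv2
def ray(name,uv,cal=None):
    c=cal or imaging.get_calibration(name);K=np.array(c["intrinsics"]);p=np.linalg.inv(K)@[uv[0],uv[1],1]
    return np.array(c["position"]),np.array(c["rotation"])@[p[0],-p[1],-p[2]]
def onz(name,uv,z,cal=None):
    o,d=ray(name,uv,cal);return o+d*(z-o[2])/d[2]
def proj(name,P):
    c=imaging.get_calibration(name);q=np.array(c["rotation"]).T@(np.array(P)-c["position"])
    p=np.array(c["intrinsics"])@[q[0],-q[1],-q[2]];return p[:2]/p[2]
def tri(a,ua,b,ub):
    o1,d1=ray(a,ua);o2,d2=ray(b,ub)
    s=np.linalg.lstsq(np.c_[d1,-d2],o2-o1,rcond=None)[0]
    return (o1+s[0]*d1+o2+s[1]*d2)/2,np.linalg.norm(o1+s[0]*d1-o2-s[1]*d2)
E
python3 - <<'E'
from h import *
for n in ("scene","top"):
    im=imaging.snapshot(n);cv2.imwrite(f"pics/{n}0.png",cv2.resize(im[:,:,::-1],(800,600),interpolation=cv2.INTER_CUBIC));np.save(n+"0.npy",im)
    c=imaging.get_calibration(n);print(n,{k:(np.round(v,3).tolist() if not isinstance(v,str) else v) for k,v in c.items()})
s=robot.get_obs();print(s["time"],s["tool_pos"],s["ee_rot"],s["wrist_force"])
E
```

```text
scene {'intrinsics': [[486.208, 0.0, 282.62], [0.0, 486.208, 207.391], [0.0, 0.0, 1.0]], 'position': [0.179, -0.745, 1.017], 'rotation': [0.81, -0.002, -0.468]}
top {'intrinsics': [[506.852, 0.0, 282.651], [0.0, 506.852, 214.303], [0.0, 0.0, 1.0]], 'position': [0.489, 0.114, 1.27], 'rotation': [0.113, -0.004, -1.582]}
0.1 [0.14540763 0.52995833 0.22942583] [-3.13958777e+00 -1.43030900e-04  2.87374433e+00] [0.65657089 0.00697462 0.95590646]
```

View pics/scene0.png

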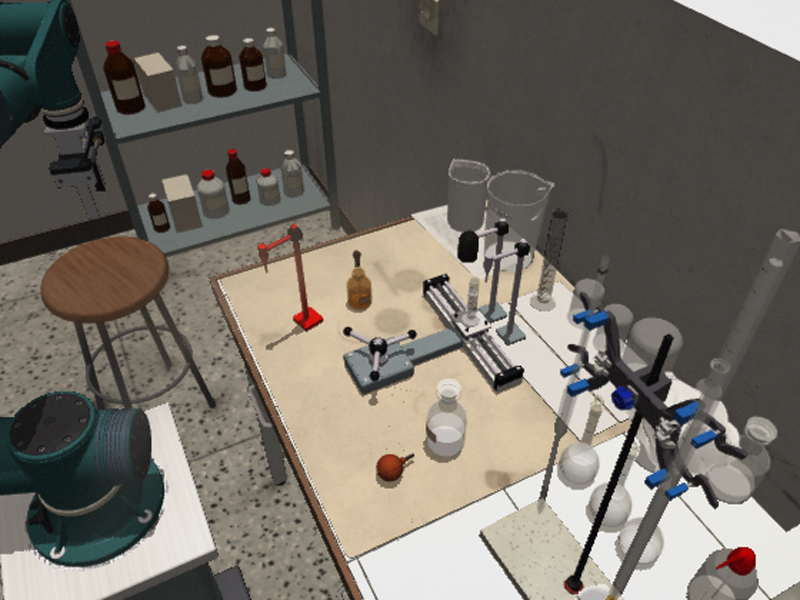

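View pics/top0.png

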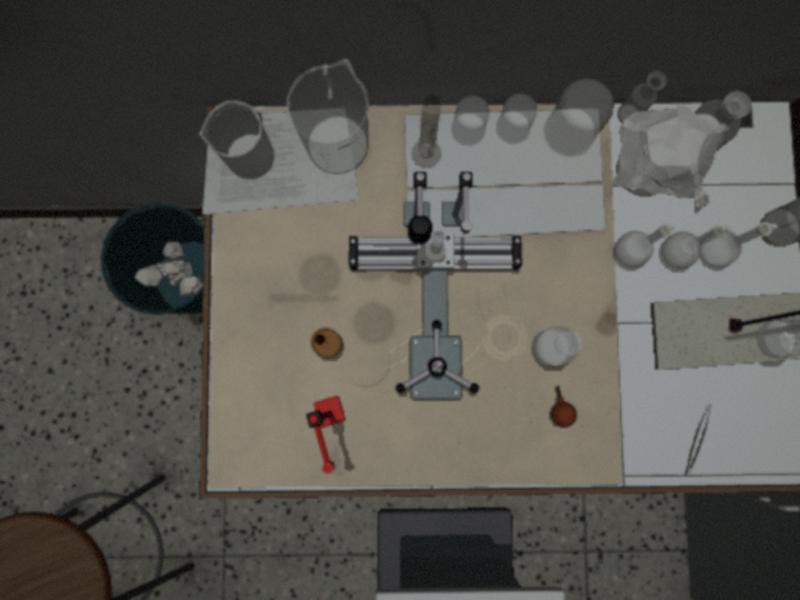

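The scene picture shows the handwheel at (377,346), with the cylinder on the carriage at about (473,310). There are three dosing-stand candidates:
- **Red stand, (298,280):** the look-alike, to be left alone.
- **Rear-left stand, top (420,225):** carries the broad black head, so it is the reading stand.
- **Rear-right stand, top (463,220):** carries the slim tip, so it is the target.

I'll confirm this in enlarged crops.

```bash
sed -i 's/^import numpy.*/&\nfrom scipy.spatial.transform import Rotation as Ro\n_g=imaging.get_calibration\nclass W:\n    snapshot=staticmethod(imaging.snapshot)\n    @staticmethod\n    def get_calibration(n):\n        c=dict(_g(n));r=np.array(c["rotation"]);c["rotation"]=r if r.ndim==2 else Ro.from_euler("xyz",r).as_matrix();return c\n/' h.py
sed -i 's/^def ray/imaging=W\ndef ray/' h.py
python3 - <<'E'
from h import *
t=np.load("top0.npy");s=np.load("scene0.npy")
# crops: top u 240..370 v 115..285 ; scene u 230..380, v 150..280
a=cv2.resize(t[112:202,235:375],None,fx=5.7,fy=5.7,interpolation=cv2.INTER_CUBIC)
b=cv2.resize(s[145:270,285:385],None,fx=4.8,fy=4.8,interpolation=cv2.INTER_CUBIC)
g=lambda i:np.clip(i.astype(float)*1.5,0,255).astype(np.uint8)
cv2.imwrite("pics/ctop.png",g(a)[:,:,::-1]);cv2.imwrite("pics/csc.png",b[:,:,::-1])
print(a.shape,b.shape)
hub=onz("top",(306,257),.08);print("hub",hub)
print("L",onz("top",(247.5,177.5),.04),"R",onz("top",(362,176.5),.04))
print("balls",[onz("top",np.array(p)*.7,.066) for p in((436.5,325),(400,388),(475,388))])
print("tri hub",tri("top",(306,257),"scene",(377.5*.7,344.5*.7)))
E
```

```text
(513, 798, 3) (600, 480, 3)
hub [0.52324389 0.05410994 0.08      ]
L [0.72100386 0.19288089 0.04      ] R [ 0.72057825 -0.08918056  0.04      ]
balls [array([0.59373778, 0.05332277, 0.066     ]), array([0.48998102, 0.11532485, 0.066     ]), array([ 0.48859174, -0.00860665,  0.066     ])]
tri hub (array([0.52611474, 0.05248286, 0.06684458]), np.float64(0.005345986438378055))
```

View pics/ctop.png

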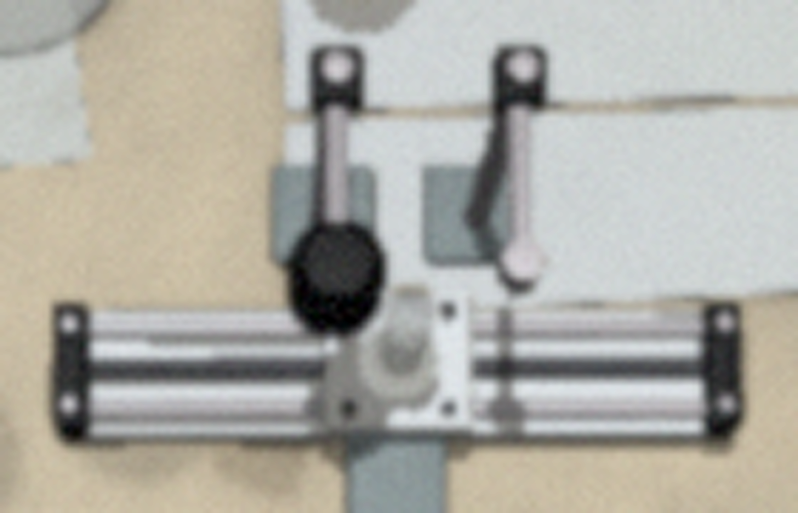

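View pics/csc.png

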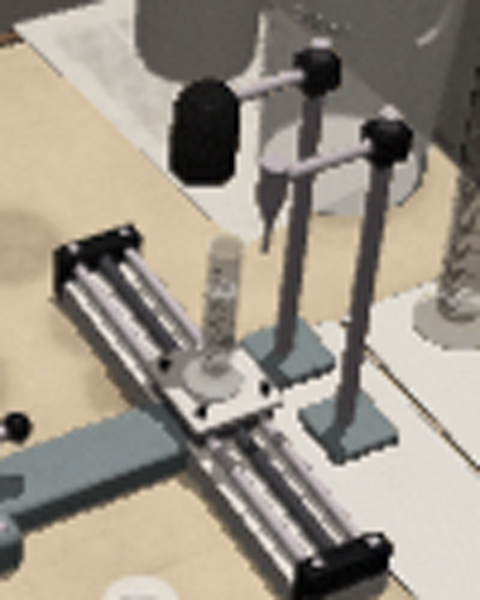

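The crops confirm it: the slim pointed tip is on the right stand, with its point at crop (265,250), and the broad head is on the left one. The carriage therefore has to go right, so the wheel turns clockwise (negative).

```bash
python3 - <<'E'
from h import *
T=lambda x,y:(235+x/5.7,112+y/5.7); S=lambda x,y:(285+x/4.8,145+y/4.8)
tp=T(517,286);sc=S(265,250)
print("tip",tri("top",tp,"scene",sc), onz("top",tp,.176),onz("scene",sc,.176))
print("mouth",onz("scene",S(227,241),.160),onz("top",T(409,296),.160))
print("screws",[onz("top",T(*p),.046) for p in((349,408),(448,408),(448,311))])
print("scene screws",[onz("scene",S(*p),.046) for p in((201,411),(265,388),(165,366))])
print("rail ends",[onz("top",T(*p),.04) for p in((69,323),(69,403),(725,321),(725,401))])
print("read head",onz("top",T(335,288),.182))
c=imaging.get_calibration("wrist");print(c["position"],c["rotation"])
E
```

```text
tip (array([0.72832264, 0.01202973, 0.17483613]), np.float64(0.0005757601529236449)) [0.72779803 0.01225718 0.176     ] [0.72786241 0.01093069 0.176     ]
mouth [0.72357597 0.04089306 0.16      ] [0.72773555 0.05309271 0.16      ]
screws [array([0.7035433 , 0.07336176, 0.046     ]), array([0.70309995, 0.03085399, 0.046     ]), array([0.74546002, 0.03008737, 0.046     ])]
scene screws [array([0.70744775, 0.02702863, 0.046     ]), array([0.75006035, 0.02625501, 0.046     ]), array([0.70715907, 0.06794901, 0.046     ])]
rail ends [array([0.7431197 , 0.19377892, 0.04      ]), array([0.70803751, 0.19389498, 0.04      ]), array([ 0.74107655, -0.0902494 ,  0.04      ]), array([ 0.70596201, -0.08923385,  0.04      ])]
read head [0.72642437 0.08263178 0.182     ]
[0.07059213 0.55085016 0.38454188] [[ 0.2643339  -0.9284263  -0.26105974]
 [ 0.96442907  0.25389328  0.07358507]
 [-0.002037   -0.27122463  0.96251392]]
```

drive_tool --series '[[0, [0, 0, -0.06], [0, 0, 0.18]], [0, [0, 0, -0.12], [0, 0, 0.36]], [0, [-0.045, -0.034, -0.13], [0, 0, 0.54]], [0, [-0.09, -0.068, -0.13], [0, 0, 0.72]], [0, [-0.135, -0.102, -0.13], [0, 0, 0.9]]]'

```text
time: 0.72
tool_pos: [0.2494, 0.395, 0.3602]
ee_rot: [3.142, 0.0, 1.969]
wrist_force: [1.0, 0.3, -0.2]
width: 0.0477
finger_force: 0.0
```

drive_tool --series '[[0, [-0.058, 0.015, 0], [0, 0, 0.1]], [0, [-0.116, 0.031, 0], [0, 0, 0.2]], [0, [-0.174, 0.046, 0], [0, 0, 0.3]], [0, [-0.232, 0.062, 0], [0, 0, 0.4]], [0, [-0.29, 0.077, 0], [0, 0, 0.403]]]'

```text
time: 1.35
tool_pos: [0.4341, 0.158, 0.3601]
ee_rot: [-3.141, -0.0, 1.57]
wrist_force: [0.7, 0.6, 0.6]
width: 0.0005
finger_force: 0.0
```

drive_tool --series '[[0, [-0.048, 0.037, 0], [0, 0, 0]], [0, [-0.096, 0.074, 0], [0, 0, 0]], [0, [-0.144, 0.112, 0], [0, 0, 0]], [0, [-0.144, 0.112, 0.06], [0, 0, 0]], [0, [-0.144, 0.112, 0.12], [0, 0, 0]]]'

```text
time: 1.98
tool_pos: [0.5461, 0.0146, 0.2387]
ee_rot: [3.141, -0.0, 1.569]
wrist_force: [0.3, -0.6, 0.5]
width: 0.0002
finger_force: 0.0
```

```bash
python3 - <<'E'
from h import *
t=robot.get_obs();print(t["tool_pos"])
c=imaging.get_calibration("wrist")
w=imaging.snapshot("wrist");a=imaging.snapshot("top")
np.save("w1.npy",w);np.save("a1.npy",a)
print(np.round(c["position"],3),np.round(c["rotation"],3).tolist(),"hub wrist",proj("wrist",[.524,.053,.08]),"tip",proj("wrist",t["tool_pos"]-[0,0,.025]))
w=cv2.resize(w,(530,398));a=cv2.resize(a[200:300,260:350],None,fx=3,fy=3.98)
cv2.imwrite("pics/m1.png",np.hstack([w,a[:398]])[:,:,::-1])
E
```

```text
[0.54605204 0.0146086  0.23873239]
[0.548 0.094 0.394] [[1.0, 0.002, 0.0], [-0.002, 0.962, 0.272], [0.0, -0.272, 0.962]] hub wrist [261.24785354 161.58918537] tip [287.30529418 268.75628613]
```

View pics/m1.png

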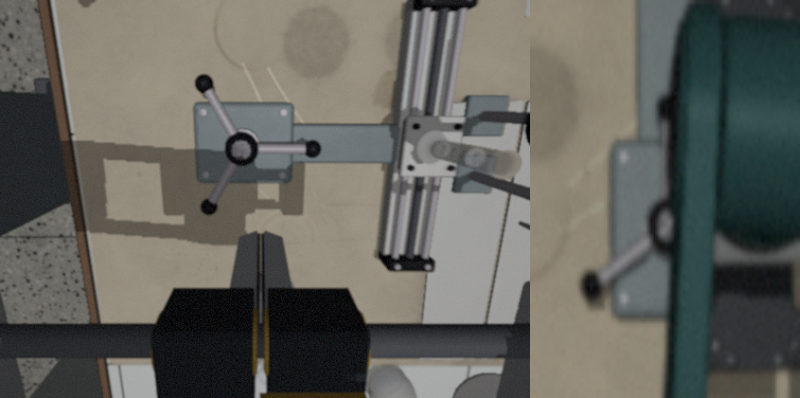

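The wrist view shows the hub at (242,148), the arms at about 0° and ±120°, and the fingertips at (262,234), level with the gap right of the wheel. I'll descend there.

drive_tool --series '[[0, [0, 0, 0.04], [0, 0, 0]], [0, [0, 0, 0.08], [0, 0, 0]], [0, [0, 0, 0.12], [0, 0, 0]], [0, [0, 0, 0.15], [0, 0, 0]], [0, [0, 0, 0.168], [0, 0, 0]]]'

```text
time: 2.7
tool_pos: [0.5471, 0.0159, 0.074]
ee_rot: [3.139, 0.0, 1.571]
wrist_force: [-0.4, -0.7, -1.2]
width: 0.0006
finger_force: 0.0
```

```bash
python3 - <<'E'
import numpy as np
c=np.array([.524,.053]);r=.047
a=np.radians(np.arange(-60,-246,-6))
P=c+r*np.c_[np.cos(a),np.sin(a)]
print(np.c_[np.degrees(a),P].round(3).tolist())
E
```

```text
[[-60.0, 0.548, 0.012], [-66.0, 0.543, 0.01], [-72.0, 0.539, 0.008], [-78.0, 0.534, 0.007], [-84.0, 0.529, 0.006], [-90.0, 0.524, 0.006], [-96.0, 0.519, 0.006], [-102.0, 0.514, 0.007], [-108.0, 0.509, 0.008], [-114.0, 0.505, 0.01], [-120.0, 0.501, 0.012], [-126.0, 0.496, 0.015], [-132.0, 0.493, 0.018], [-138.0, 0.489, 0.022], [-144.0, 0.486, 0.025], [-150.0, 0.483, 0.03], [-156.0, 0.481, 0.034], [-162.0, 0.479, 0.038], [-168.0, 0.478, 0.043], [-174.0, 0.477, 0.048], [-180.0, 0.477, 0.053], [-186.0, 0.477, 0.058], [-192.0, 0.478, 0.063], [-198.0, 0.479, 0.068], [-204.0, 0.481, 0.072], [-210.0, 0.483, 0.077], [-216.0, 0.486, 0.081], [-222.0, 0.489, 0.084], [-228.0, 0.493, 0.088], [-234.0, 0.496, 0.091], [-240.0, 0.5, 0.094]]
```

drive_tool --series '[[0, [-0.004, -0.003, 0], [0, 0, 0]], [0, [-0.006, -0.007, 0], [0, 0, 0]], [0, [-0.007, -0.012, 0], [0, 0, 0]], [0, [-0.008, -0.017, 0], [0, 0, 0]], [0, [-0.008, -0.022, 0], [0, 0, 0]]]'

```text
time: 3.32
tool_pos: [0.5235, 0.0077, 0.073]
ee_rot: [3.14, -0.0, 1.571]
wrist_force: [3.2, 0.7, -0.8]
width: 0.0004
finger_force: 1.4
```

drive_tool --series '[[0, [0, -0.005, 0], [0, 0, 0]], [0, [0.001, -0.01, 0], [0, 0, 0]], [0, [0.002, -0.015, 0], [0, 0, 0]], [0, [0.004, -0.019, 0], [0, 0, 0]], [0, [0.006, -0.023, 0], [0, 0, 0]]]'

```text
time: 3.95
tool_pos: [0.5, 0.0138, 0.0725]
ee_rot: [-3.141, 0.0, 1.571]
wrist_force: [3.3, -1.1, -0.3]
width: 0.0006
finger_force: 1.2
```

drive_tool --series '[[0, [0.003, -0.005, 0], [0, 0, 0]], [0, [0.006, -0.008, 0], [0, 0, 0]], [0, [0.01, -0.012, 0], [0, 0, 0]], [0, [0.013, -0.015, 0], [0, 0, 0]], [0, [0.018, -0.018, 0], [0, 0, 0]]]'

```text
time: 4.58
tool_pos: [0.4819, 0.0319, 0.0723]
ee_rot: [-3.141, 0.0, 1.571]
wrist_force: [0.5, -3.0, -0.7]
width: 0.0006
finger_force: 1.1
```

drive_tool --series '[[0, [0.004, -0.002, 0], [0, 0, 0]], [0, [0.008, -0.004, 0], [0, 0, 0]], [0, [0.013, -0.005, 0], [0, 0, 0]], [0, [0.018, -0.006, 0], [0, 0, 0]], [0, [0.023, -0.006, 0], [0, 0, 0]]]'

```text
time: 5.2
tool_pos: [0.476, 0.0549, 0.0724]
ee_rot: [-3.141, 0.0, 1.571]
wrist_force: [0.4, -4.4, -0.7]
width: 0.0007
finger_force: 1.5
```

```bash
python3 - <<'E'
from h import *
s=imaging.snapshot("scene");t=imaging.snapshot("top");np.save("s2.npy",s);np.save("t2.npy",t)
b=cv2.resize(s[150:260,270:370],(480,528),interpolation=cv2.INTER_CUBIC)
a=cv2.resize(t[120:230,280:350],(320,528),interpolation=cv2.INTER_CUBIC)
cv2.imwrite("pics/m2.png",np.hstack([b,a])[:,:,::-1])
E
```

```text
(no output)
```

View pics/m2.png

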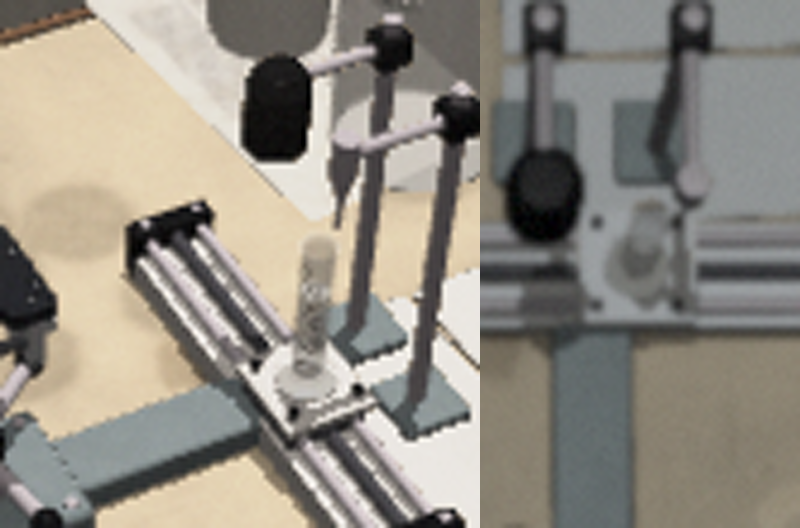

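The carriage is moving right: its tray centre is now about 24 mm right of the start, with screws at (596,305) and (684,305) in the top crop. I'll cross-check the tip estimate.

```bash
python3 - <<'E'
from h import *
T=lambda x,y:(235+x/5.7,112+y/5.7); S=lambda x,y:(285+x/4.8,145+y/4.8)
print("holder tri",tri("top",T(521,258),"scene",S(278,160)))
for z in(.21,.22,.23,.24,.25):print(z,onz("top",T(521,258),z),onz("scene",S(278,160),z))
print("posttop tri",tri("top",T(522,66),"scene",S(391,115)))
print("rail scene",[onz("scene",S(*p),.04).round(4).tolist() for p in((73,250),(128,232),(318,562),(374,540))])
print("mouth tri",tri("top",T(409,294),"scene",S(227,241)))
S2=lambda x,y:(270+x/4.8,150+y/4.8);T2=lambda x,y:(280+(x-480)/4.571,120+y/4.8)
print("now tray top",onz("top",T2(640,263),.046),"mouth tri",tri("top",T2(649,208),"scene",S2(320,242)))
print("tip now",tri("top",T2(689,205),"scene",S2(337,227)))
for y in (.012,.014,.016):print(y,"pred tip px",proj("top",[.727,y,.176]),proj("scene",[.727,y,.176]),"meas",T(517,286),S(265,250))
E
```

```text
holder tri (array([0.72847711, 0.01468634, 0.23490141]), np.float64(0.006629951759378025))
0.21 [0.73103748 0.01371551 0.21      ] [0.74959326 0.03830933 0.21      ]
0.22 [0.72875794 0.01466608 0.22      ] [0.74251773 0.0286021  0.22      ]
0.23 [0.7264784  0.01561665 0.23      ] [0.73544219 0.01889486 0.23      ]
0.24 [0.72419886 0.01656722 0.24      ] [0.72836666 0.00918763 0.24      ]
0.25 [0.72191932 0.01751779 0.25      ] [ 7.21291122e-01 -5.19606129e-04  2.50000000e-01]
posttop tri (array([0.7981039 , 0.01366815, 0.24036837]), np.float64(0.0049121496597007205))
rail scene [[0.7101, 0.1867, 0.04], [0.7488, 0.186, 0.04], [0.7098, -0.0945, 0.04], [0.7457, -0.0951, 0.04]]
mouth tri (array([0.73134568, 0.05233496, 0.14755323]), np.float64(0.00028160307010267145))
now tray top [0.72489687 0.02700845 0.046     ] mouth tri (array([0.73134283, 0.02942494, 0.14766907]), np.float64(0.00036642060025494715))
tip now (array([0.72765552, 0.01177667, 0.17446084]), np.float64(0.0015235793760974624))
0.012 pred tip px [325.82624632 162.53080618] [339.70207645 196.93414179] meas (325.70175438596493, 162.17543859649123) (340.2083333333333, 197.08333333333334)
0.014 pred tip px [324.91678767 162.53995601] [339.29239286 196.46573141] meas (325.70175438596493, 162.17543859649123) (340.2083333333333, 197.08333333333334)
0.016 pred tip px [324.00731043 162.54910603] [338.88355533 195.99828836] meas (325.70175438596493, 162.17543859649123) (340.2083333333333, 197.08333333333334)
```

drive_tool --series '[[0, [0.005, 0, 0], [0, 0, 0]], [0, [0.01, 0.001, 0], [0, 0, 0]], [0, [0.015, 0.002, 0], [0, 0, 0]], [0, [0.019, 0.004, 0], [0, 0, 0]], [0, [0.024, 0.006, 0], [0, 0, 0]]]'

```text
time: 5.92
tool_pos: [0.4821, 0.0791, 0.0723]
ee_rot: [-3.141, -0.0, 1.571]
wrist_force: [-0.4, -3.4, 0.8]
width: 0.0008
finger_force: 1.3
```

drive_tool --series '[[0, [0.004, 0.003, 0], [0, 0, 0]], [0, [0.004, 0.003, 0], [0, 0, 0]], [0, [-0.004, -0.003, 0], [0, 0, 0]], [0, [-0.004, -0.003, -0.04], [0, 0, 0]], [0, [-0.004, -0.003, -0.1], [0, 0, 0]]]'

```text
time: 6.55
tool_pos: [0.4775, 0.0746, 0.1714]
ee_rot: [-3.137, -0.001, 1.571]
wrist_force: [0.6, -0.3, -0.6]
width: 0.0002
finger_force: 0.0
```

drive_tool --series '[[0, [0, 0, -0.06], [0, 0, 0]], [0, [-0.02, 0.02, -0.11], [0, 0, 0]], [0, [-0.06, 0.054, -0.125], [0, 0, 0]], [0, [-0.1, 0.088, -0.125], [0, 0, 0]], [0, [-0.14, 0.122, -0.125], [0, 0, 0]]]'

```text
time: 7.18
tool_pos: [0.6022, -0.0665, 0.2984]
ee_rot: [3.139, -0.001, 1.571]
wrist_force: [-0.0, 0.4, -0.1]
width: 0.0005
finger_force: 0.0
```

```bash
python3 - <<'E'
from h import *
c=imaging.get_calibration("wrist");w=imaging.snapshot("wrist");np.save("w3.npy",w);np.savez("c3.npz",**c)
print(c["position"],c["intrinsics"],robot.get_obs()["tool_pos"])
for y in(.012,.015):print(proj("wrist",[.727,y,.176]),proj("wrist",[.727,.017,.16]))
u,v=proj("wrist",[.72,.015,.16]).astype(int);u=min(u,430);print(u,v)
x0,y0=max(0,u-130),max(0,v-100);print(x0,y0)
cv2.imwrite("pics/w3.png",cv2.resize(w[y0:y0+200,x0:x0+260],None,fx=3,fy=3,interpolation=cv2.INTER_CUBIC)[:,:,::-1])
E
```

```text
[0.60339522 0.0122581  0.45356545] [[347.81125839   0.         275.08534043]
 [  0.         347.81125839 209.72834744]
 [  0.           0.           1.        ]] [ 0.60505728 -0.07204739  0.29528387]
[434.26153902 103.0177034 ] [426.14690116  96.84017785]
[434.74349665  98.84266514] [426.14690116  96.84017785]
417 99
287 0
```

View pics/w3.png

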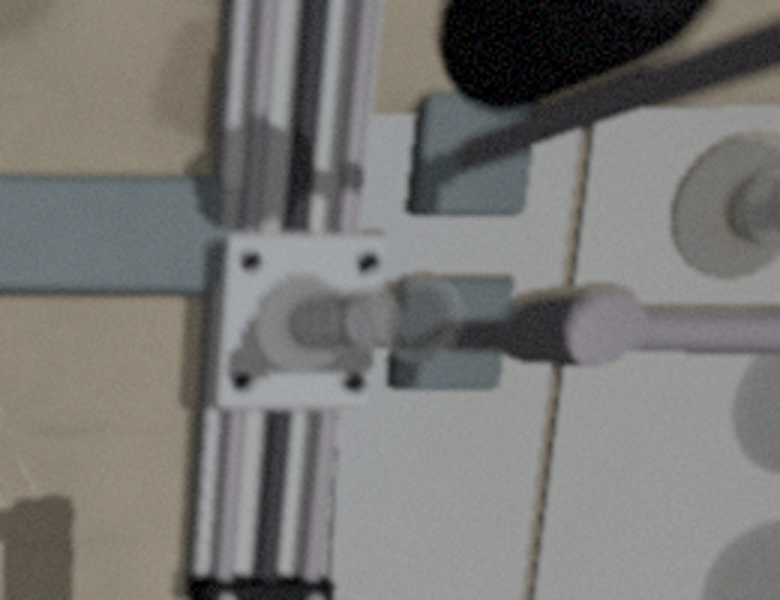

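The close view shows the mouth ring centred at crop (426,316), the dosing point at about (447,335), and the tray screws at (252,261), (368,261), (241,381) and (355,381). A few mm more travel to the right is needed. I'll retake it now the arm has settled, to compute the amount.

```bash
python3 - <<'E'
from h import *
robot.get_obs();imaging.snapshot("top")
c=imaging.get_calibration("wrist");w=imaging.snapshot("wrist");np.save("w4.npy",w)
c2=imaging.get_calibration("wrist");print(c["position"],c2["position"])
a=np.load("w3.npy")[0:200,287:547];b=w[0:200,287:547]
g=lambda i:cv2.cvtColor(i,cv2.COLOR_RGB2GRAY).astype(np.float32)
sh,_=cv2.phaseCorrelate(g(a),g(b),cv2.createHanningWindow((260,200),cv2.CV_32F));print("shift",sh)
P=lambda x,y:(287+x/3+sh[0],y/3+sh[1])
for n,(x,y),z in(("tip",(447,335),.176),("mouth",(426,316),.16),("mouth152",(426,316),.152),("holder",(606,325),.235),("tray",(304,321),.046)):
  print(n,onz("wrist",P(x,y),z,c2).round(4))
u,v=P(430,322);u,v=int(u),int(v);print(u-45,v-35)
cv2.imwrite("pics/w4.png",np.clip(cv2.resize(w[v-35:v+35,u-45:u+45],None,fx=8,fy=8,interpolation=cv2.INTER_CUBIC)[:,:,::-1]*1.,0,255))
E
```

```text
[0.6053173  0.00957706 0.45000258] [0.60402232 0.01147947 0.45088352]
shift (0.8813019722519755, -4.827225019210189)
tip [0.7256 0.0149 0.176 ]
mouth [0.7265 0.0199 0.16  ]
mouth152 [0.7299 0.0201 0.152 ]
holder [0.7307 0.0159 0.235 ]
tray [0.7296 0.0216 0.046 ]
386 67[ WARN:0@2.183] global loadsave.cpp:1063 imwrite_ Unsupported depth image for selected encoder is fallbacked to CV_8U.
```

View pics/w4.png

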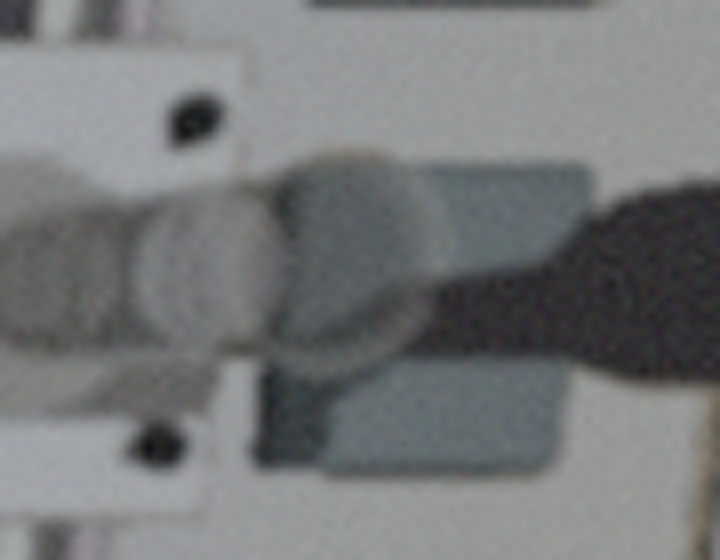

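The tip is about 5.2 mm right of the mouth centre, which is about 18.6° more clockwise turn. I'm returning to the same gap.

drive_tool --series '[[0, [0.045, -0.04, 0], [0, 0, 0]], [0, [0.09, -0.08, 0], [0, 0, 0]], [0, [0.14, -0.122, 0], [0, 0, 0]], [0, [0.14, -0.122, 0.05], [0, 0, 0]], [0, [0.14, -0.122, 0.1], [0, 0, 0]]]'

```text
time: 7.95
tool_pos: [0.4782, 0.0767, 0.1983]
ee_rot: [3.136, -0.001, 1.574]
wrist_force: [0.7, -0.1, -0.6]
width: 0.0004
finger_force: 0.0
```

drive_tool --series '[[0, [0, 0, 0.04], [0, 0, 0]], [0, [0, 0, 0.08], [0, 0, 0]], [0, [0, 0, 0.11], [0, 0, 0]], [0, [0, 0, 0.125], [0, 0, 0]], [0, [0, 0, 0.125], [0, 0, 0]]]'

```text
time: 8.57
tool_pos: [0.4784, 0.0752, 0.0722]
ee_rot: [-3.141, -0.0, 1.571]
wrist_force: [-0.7, 0.5, 0.3]
width: 0.0005
finger_force: 0.0
```

drive_tool --series '[[0, [0.008, 0.006, 0], [0, 0, 0]], [0, [0.012, 0.009, 0], [0, 0, 0]], [0, [0.0155, 0.0125, 0], [0, 0, 0]], [0, [0.019, 0.0165, 0], [0, 0, 0]], [0, [0.019, 0.0165, 0], [0, 0, 0]]]'

```text
time: 9.2
tool_pos: [0.4963, 0.0944, 0.0726]
ee_rot: [3.141, -0.001, 1.571]
wrist_force: [-0.9, -0.8, 0.5]
width: 0.0005
finger_force: 0.3
```

drive_tool --series '[[0, [-0.006, -0.007, 0], [0, 0, 0]], [0, [-0.01, -0.012, -0.02], [0, 0, 0]], [0, [-0.01, -0.012, -0.08], [0, 0, 0]], [0, [-0.01, -0.012, -0.14], [0, 0, 0]], [0, [-0.01, -0.012, -0.2], [0, 0, 0]]]'

```text
time: 9.82
tool_pos: [0.4833, 0.0836, 0.2744]
ee_rot: [3.141, -0.001, 1.571]
wrist_force: [-0.1, 0.9, 0.0]
width: 0.0006
finger_force: 0.0
```

drive_tool --series '[[0, [-0.045, 0.04, -0.025], [0, 0, 0]], [0, [-0.09, 0.08, -0.025], [0, 0, 0]], [0, [-0.149, 0.117, -0.025], [0, 0, 0]], [0, [-0.149, 0.117, -0.025], [0, 0, 0]], [0, [-0.149, 0.117, -0.025], [0, 0, 0]]]'

```text
time: 10.45
tool_pos: [0.6005, -0.0654, 0.297]
ee_rot: [-3.141, -0.001, 1.57]
wrist_force: [-0.6, 0.3, 0.0]
width: 0.0007
finger_force: 0.0
```

```bash
python3 - <<'E'
from h import *
c=imaging.get_calibration("wrist");w=imaging.snapshot("wrist");np.save("w5.npy",w)
print(c["position"],robot.get_obs()["tool_pos"])
print([proj("wrist",p).round(1).tolist() for p in([.726,.0152,.16],[.726,.0152,.176])])
cv2.imwrite("pics/w5.png",cv2.resize(w[60:150,355:475],(800,600),interpolation=cv2.INTER_CUBIC)[:,:,::-1])
E
```

```text
[0.60227718 0.01333503 0.45218745] [ 0.60025151 -0.06451076  0.29760954]
[[428.8, 110.7], [437.7, 110.6]]
```

View pics/w5.png

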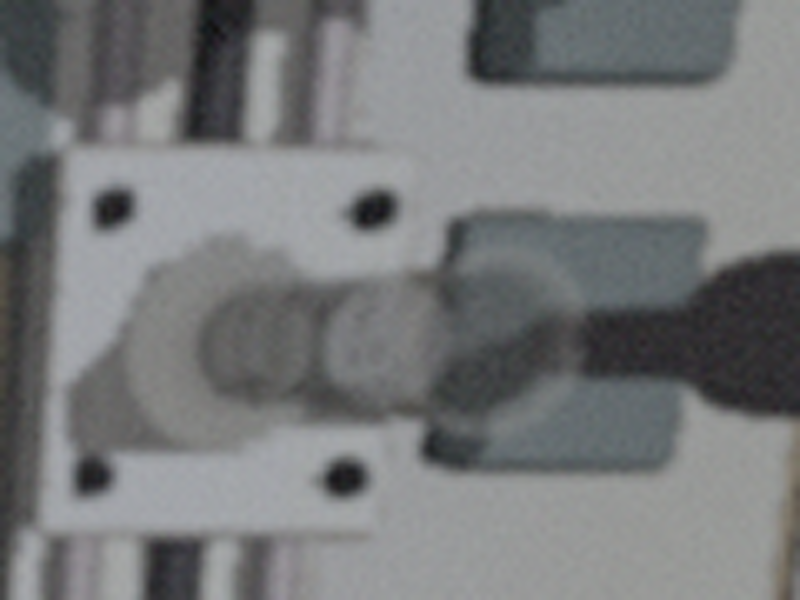

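The mouth ring centre is at about row 339 and the dosing point at about row 340. Equal rows are what the projection predicts when they are aligned, so the cylinder is centred to within about 0.5 mm. The hand is clear and at rest, so I'm handing in.

```bash
python3 -c "
from bench import robot
print(robot.close_job())"
```

```text
the job is handed in; nothing more can be done
None
```

I pushed the handwheel clockwise until the measuring cylinder stood under the slim dosing tip, centred to about 0.5 mm by the close-up wrist view. The job is handed in with the hand clear; the hand-in returned no verdict.

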